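Zero the tally wheel click by click

ROBOT

A 7-joint arm with a two-finger parallel gripper is mounted at the origin on a cart in front of the work surface, level with it; the furniture and walls round the work are solid. World frame = base frame: x ahead of the robot, y to its left, z up, the work surface at z = 0. Lengths are in m, angles in rad, forces in N, time in s.
With the tool pointing down it reaches from about 0.425 to 0.825 m from the base axis. Payload 3.6 kg.
Tool frame: the origin (TCP) lies where the fingers leave the gripper's body, on its centre line; the fingertips stand 73 mm ahead of it and the grasp point (between the pads) lies 54 mm ahead of it; z points along the fingers, y is the line along which they close (so a half turn about z gives the same grasp; the last joint's range is limited). The gripper opens to 85 mm and grips with 20 to 120 N. Pads are 22 mm wide; open, the fingers measure 114 mm over their backs; the gripper's body (76 mm by 85 mm) begins 54 mm behind the grasp point. The pads swing forward as they close: fully open they stand 13 mm farther back than shut.
Start: joints at [-1.177, 0.615, -0.013, 1.423, 0.008, 1.103, -0.04], TCP at [0.265, 0.594, 0.304] pointing down, gripper open.
Joint ranges: [-3.12, 3.12], [-0.3, 2.06], [-1.34, 1.32], [0.26, 2.42], [-1.36, 4.5], [0.01, 1.98], [-2.84, 2.84]. Speed limits (rad/s): [2.79, 2.79, 3.14, 3.14, 3.14, 3.14, 3.14].

INTERFACE

Orientations are given as a unit quaternion [x, y, z, w].
In Python, from station import arm, snapshot, camera_info, ticket gives the robot as it stands. Calls block until the motion is done:
- arm.movep(position, orientation): joint-space move of the TCP to a pose.
- arm.line_to(position, velocity=0.15, ori=None): straight line of the TCP; ori=None keeps the orientation; velocity is the mean speed in m/s.
- arm.move_j(angles): joint-space move.
- arm.move_gripper(opening, effort=None): opening from 0.0 (shut) to 1.0 (fully open); effort is the grip in N (None keeps the last); returns when the fingers have stopped.
- arm.pause(seconds).
- arm.ik(position, orientation): joint angles nearest the present ones, or None.
- snapshot(name): name is "scene" or "top"; returns the picture (420x560x3 uint8, blue, green, red); there is no depth.
- camera_info(name): a dict with "fx", "fy", "cx", "cy" (pixels), "R" (3x3) and "t" (3): a world point X has camera coordinates R X + t. Camera axes: x right, y down, z forward; pixel columns grow to the right and rows downward; lengths in m; the calibration is good to about 2 mm. A picture is of the moment at which its call begins. camera_info takes no time and is no camera call.
A pose or a line that the arm cannot do raises arm.MotionError and nothing moves.
- ticket.finish_job(): hands the job in; it is judged then, once.
Readings, each from a call of its own:
- arm.read_time(): time.
- arm.read_joint_positions(): joint angles.
- arm.read_dq(): joint speeds.
- arm.read_effort(): joint torques, N m.
- arm.read_tool_pos(): TCP position.
- arm.read_eef_rot(): TCP orientation.
- arm.read_ft_force(): force on the tool from outside, world axes, zero at the start.
- arm.read_wrist_torque(): the same for the moment, N m.
- arm.read_opening(): opening from 0.0 (shut) to 1.0 (fully open).
- arm.read_finger_force(): force on a finger pad.
Only numpy, scipy, OpenCV 4.12 (cv2) and the standard library are available. Lean on these libraries where they do the work, as an engineer would, in place of code of your own. Each camera call takes 0.05 s, during which the arm holds its last target. There are 200 camera calls.

TASK

Zero the parts tally counter for the next batch: with light flicks of a fingertip against the lobes of its star-shaped thumbwheel, advance the wheel counter-clockwise (seen from above) click by click until the lobe with the upright pin rests in its click exactly at the fixed pointer, without running past it and without bringing it round the other way. Do not pinch or lift anything, leave the counter standing where it is, and do not disturb the parts standing round it.

Things in the scene. Friction and masses are not known exactly. Their poses are not given: they have to be found in the camera images.
- counter: Tally counter, loose on four rubber feet, 2 kg: grey base plate (own frame x -68 to 90 mm, y -62 to 62 mm, top 12 mm above the bench) carrying a flat steel star wheel on an upright axle. Origin: on the bench under the axle; z up; x from the axle to the fixed pointer, on the side far from the robot (turned up to 0.5 rad). It slides if pushed with over about 10 N.
- tally_wheel (a joint): Star wheel's angle, rad, growing counter-clockwise seen from above (forward). 0 = pinned lobe at the pointer. A detent holds it (within 0.03) at multiples of 0.785 (one click, 8 a turn). Starts 2 to 5 clicks short (-1.57 to -3.93). About 2 N at a lobe's tip takes it over the crest half-way between clicks; past it it runs on into the next click and stops; released earlier it falls back.
- wheel_axis (a point): Point on the axle at mid-height of the lobes, 33 mm above the bench. Hub disc of radius 36 mm with 8 equal radial lobes, one every 45 degrees (at the joint angle + k x 45 degrees from the counter's x axis), each 10 mm thick, reaching 70 mm from the axle, from 26 to 40 mm above the bench; gaps of about 44 mm at the tips. On the near side only the plate lies beneath them.
- index_tip (a point): Outer end, at mid-height, of the one lobe that carries an upright pin (dark steel, 15 mm diameter, top 65 mm above the bench, 43 mm from the axle): the index lobe. 70 mm from the axle.
- pointer_tip (a point): Tip of the fixed pointer, 75 mm from the axle and 41.5 mm above the bench, on an aluminium post (7 x 14 mm, top 50 mm above the bench, its far face 87 mm from the axle) on the far edge of the plate.
- nose_mid (a point): Bystander: stepped steel spindle nose, 40 mm diameter, 50 mm tall, standing loose about 170 mm from the wheel's axle on the left; point on its axis at half height. Leave alone.
- collet_mid (a point): Bystander: slotted steel collet, 32 mm diameter, 35 mm tall, standing loose about 160 mm from the axle on the right; point on its axis at half height. Leave alone.
- bush_mid (a point): Bystander: flanged steel bush, 36 mm diameter, 30 mm tall, standing loose beyond the pointer; point on its axis at half height. Leave alone.
Not all that is in view belongs to the job. What is shaped like the counter but yellow is not meant.

How it is judged:
At the end, for the whole second after the job is handed in: The star wheel rests in the click at which its index lobe is at the pointer (within 0.12 rad), reached going forward, and the counter stands still on the bench (value of joint tally_wheel between -0.12 and 0.12 rad and velocity of joint tally_wheel between -0.05 and 0.05 rad/s and linear speed of counter below 0.01 m/s and height (world z) of counter below 0.006 m); the robot touches nothing.
It fails at once if the counter is shoved more than 25 mm from where it stood, or lifted or tipped off the bench (distance of counter from where it was at the start of the episode above 0.025 m or height (world z) of counter above 0.012 m or angle between counter's own z axis and vertical above 0.15 rad).
It fails at once if the wheel is turned past the pointer (value of joint tally_wheel above 0.5 rad).
It fails at once if the wheel is taken the wrong way round (back beyond six clicks before the pointer) (value of joint tally_wheel below -5.1 rad).
It fails at once if the counter or its wheel is pushed or pinched with more than 25 N (contact force between the fingers and counter above 25 N).
It fails at once if a part standing round the counter is shifted over 20 mm, tipped or lifted (distance of any of nose_mid, collet_mid, bush_mid from where it was at the start of the episode above 0.02 m or angle between any of nose_mid, collet_mid, bush_mid's own z axis and vertical above 0.5 rad).
It also fails if it takes over 72 s, if anything falls off the work surface, if the arm or the gripper's body presses on something with over 40 N, if the wrist force passes 120 N, or if a joint passes its speed limit or range.

## Working session

There is one attempt and no reset: what is moved stays moved. The work goes in short steps, each a Python script; the robot and the scene stay as the last script left them, time stands still between calls to the robot, and variables do not carry over. Pictures are saved under pics/ and viewed, at most 10 in all, crops included, and the job is handed in when it is done.

```bash
mkdir -p pics; ls; python3 - <<'E'
from station import arm,snapshot,camera_info
import cv2
for n in("scene","top"):
    cv2.imwrite(f"pics/{n}0.png",snapshot(n)); c=camera_info(n); print(n,c)
print(arm.read_time(),arm.read_tool_pos(),arm.read_eef_rot(),arm.read_opening())
E
```

```text
pics
scene {'fx': 424.3590779584153, 'fy': 424.3590779584153, 'cx': 281.14939005956154, 'cy': 212.86774595401482, 'R': array([[ 0.82440905, -0.56545567, -0.02469005],
       [-0.31778219, -0.42633278, -0.84690899],
       [ 0.46836331,  0.7060455 , -0.53116434]]), 't': array([-0.39093075,  0.29374308,  0.49551169])}
top {'fx': 538.2213483311353, 'fy': 538.2213483311353, 'cx': 266.8180413722699, 'cy': 206.35091167764185, 'R': array([[-0.01836036, -0.99981865, -0.0050555 ],
       [-0.98204668,  0.018983  , -0.18768046],
       [ 0.1877424 ,  0.00151886, -0.98221713]]), 't': array([0.16471045, 0.58770599, 0.95795784])}
0.1 [0.26470808 0.59308986 0.30284318] [ 2.08335102e-01  9.78056808e-01 -1.14634209e-03 -2.25896441e-04] 1.0007913350583328
```

View pics/top0.png

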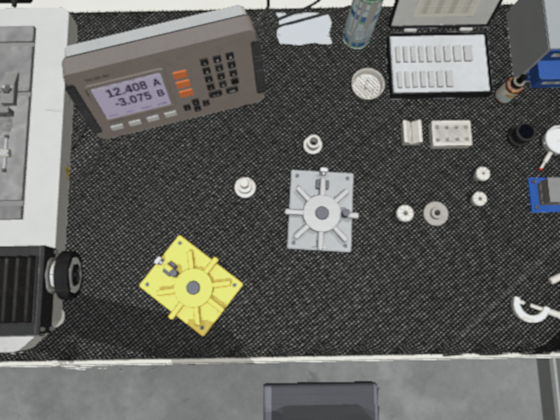

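View pics/scene0.png

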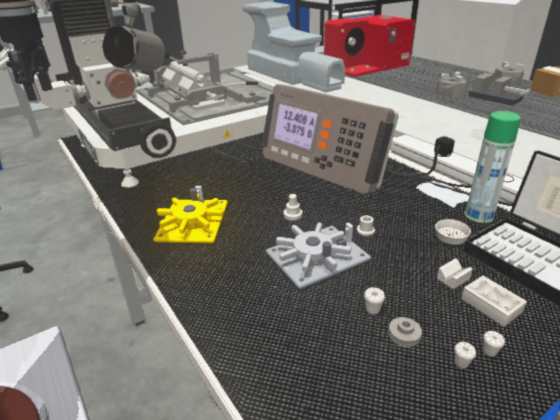

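```bash
cat > h.py <<'E'
from station import arm,snapshot,camera_info
import cv2,numpy as np
def ray(n,u,v,z):
    c=camera_info(n);R=np.array(c['R']);o=-R.T@c['t']
    d=R.T@np.array([(u-c['cx'])/c['fx'],(v-c['cy'])/c['fy'],1]);return o+d*(z-o[2])/d[2]
def pix(n,X):
    c=camera_info(n);p=c['R']@np.array(X)+c['t'];return np.array([c['fx']*p[0]/p[2]+c['cx'],c['fy']*p[1]/p[2]+c['cy']])
E
python3 - <<'E'
from h import *
a=cv2.imread('pics/top0.png');s=cv2.imread('pics/scene0.png')
A=cv2.resize(a[160:260,275:370],None,fx=4.2,fy=4.2,interpolation=cv2.INTER_CUBIC)
B=cv2.resize(s[212:292,262:377],None,fx=3.3,fy=3.3,interpolation=cv2.INTER_CUBIC)
H=max(A.shape[0],B.shape[0]);p=lambda i:cv2.copyMakeBorder(i,0,H-i.shape[0],0,0,0)
cv2.imwrite('pics/crop.png',np.hstack([p(A),p(B)]))
# plate by mask: bright low-saturation
hsv=cv2.cvtColor(a,cv2.COLOR_BGR2HSV)
m=((hsv[...,1]<40)&(hsv[...,2]>110)).astype(np.uint8)*255
m=cv2.morphologyEx(m,cv2.MORPH_CLOSE,np.ones((5,5)))
for c in cv2.findContours(m,cv2.RETR_EXTERNAL,cv2.CHAIN_APPROX_SIMPLE)[0]:
    r=cv2.boundingRect(c);ar=cv2.contourArea(c)
    if 200<r[0]+r[2]/2<460 and 120<r[1]+r[3]/2<250 and ar>60:
        (u,v),_,_=cv2.minAreaRect(c);print(r,ar,ray('top',u,v,.02).round(3))
        if ar>2000:
            print(cv2.boxPoints(cv2.minAreaRect(c)), [ray('top',*q,.012).round(4) for q in cv2.boxPoints(cv2.minAreaRect(c))])
x=ray('top',322,212.5,.04);print(x,pix('scene',x))
E
```

```text
(396, 205, 19, 21) 227.0 [ 0.579 -0.115  0.02 ]
(423, 201, 26, 29) 463.0 [ 0.575 -0.175  0.02 ]
(230, 177, 26, 21) 341.5 [0.637 0.197 0.02 ]
(284, 167, 75, 90) 5021.5 [0.589 0.047 0.02 ]
[[279.03998 246.72   ]
 [291.13995 162.01999]
 [364.36    172.47998]
 [352.26    257.18   ]] [array([0.519 , 0.1314, 0.012 ]), array([0.6884, 0.1034, 0.012 ]), array([ 0.664 , -0.0416,  0.012 ]), array([ 0.496 , -0.0094,  0.012 ])]
(303, 134, 20, 20) 282.5 [0.722 0.06  0.02 ]
(431, 120, 42, 28) 1056.0 [ 0.739 -0.218  0.02 ]
(402, 119, 21, 26) 437.5 [ 0.744 -0.141  0.02 ]
(0, 0, 518, 250) 37384.0 [0.765 0.167 0.02 ]
[[  0.      248.99997]
 [  0.        0.     ]
 [516.9999    0.     ]
 [516.9999  248.99997]] [array([0.5248, 0.6735, 0.012 ]), array([1.0572, 0.7134, 0.012 ]), array([ 1.0337, -0.3841,  0.012 ]), array([ 0.5058, -0.3284,  0.012 ])]
[0.57978881 0.04851629 0.04      ] [313.04464891 242.75298401]
```

View pics/crop.png

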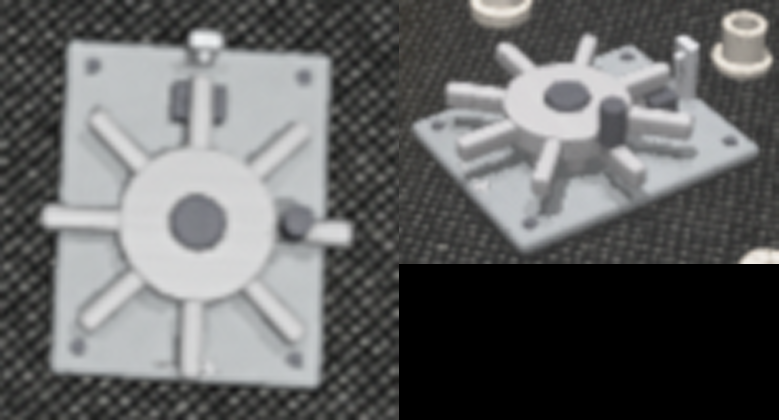

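Top view, enlarged: two star counters, yellow at px (193,288) and grey at (322,213). The grey one is meant because yellow is excluded. Its dark pin is at about (345,212), on the right lobe, and the pointer is at about (323,172). That leaves two clicks to go (-1.57). I'll push the near lobe to the right from its left-hand gap.

```bash
cat >> h.py <<'E'
g=lambda u,v:(275+u/4.2,160+v/4.2)
T={k:ray('top',*g(*p),.040)[:2] for k,p in dict(n=(190,374),f=(203,75),r=(351,233),l=(43,216),ne=(306,128),sw=(84,327),nw=(95,114),se=(298,338)).items()}
ax=np.mean(list(T.values()),axis=0)
hub=ray('top',*g(198,224),.040)[:2]
psi=np.arctan2(*(T['f']-T['n'])[::-1])
X=np.array([np.cos(psi),np.sin(psi)]);Y=np.array([-X[1],X[0]])
Zt=.024+.073
def P(r,t,z=Zt): return [*(ax-X*r-Y*t),z]   # r outward toward robot, t in push direction
def quat(p):
    a=(p+np.pi/2)/2;return [np.cos(a),np.sin(a),0,0]
E
python3 - <<'E'
from h import *
print(ax,hub,psi)
for k,v in T.items(): d=v-ax;print(k,np.hypot(*d).round(4),np.degrees(np.arctan2(*d[::-1])-psi).round(1))
print('pin',ray('top',*g(295,220),.06)[:2]-ax,'pointer',ray('top',*g(205,60),.045)[:2]-ax)
for p in (psi,psi+np.pi):
    for q in (P(115,0,.2),P(.115,-.0265,.2),P(.115,-.0265),P(.0695,-.0265),P(.0695,.022)):
        j=arm.ik(q,quat(p));print(np.round(q,3),None if j is None else np.round(j,2))
E
```

```text
[0.57787095 0.0491293 ] [0.57816862 0.04830455] -0.08023535460249756
n 0.0682 180.1
f 0.0701 -0.1
r 0.0703 -89.6
l 0.0697 90.2
ne 0.0681 -45.1
sw 0.0695 135.8
nw 0.0688 44.9
se 0.0685 -135.6
pin [-0.00223974 -0.04202728] pointer [ 0.07568634 -0.00639411]
[-114.052    9.266    0.2  ] None
[0.465 0.085 0.2  ] [-0.44  0.51  0.31  2.05 -0.26  0.62 -0.04]
[0.465 0.085 0.097] [-0.34  0.69  0.17  2.12 -0.32  0.35  0.02]
[0.511 0.081 0.097] [-0.34  0.73  0.22  2.   -0.34  0.44  0.05]
[0.507 0.033 0.097] [-0.25  0.72  0.21  2.03 -0.35  0.43  0.15]
[-114.052    9.266    0.2  ] None
[0.465 0.085 0.2  ] [ 0.08  0.53 -0.45  2.03  0.37  0.66  2.45]
[0.465 0.085 0.097] [ 0.02  0.71 -0.37  2.11  0.61  0.43  2.23]
[0.511 0.081 0.097] [ 0.07  0.75 -0.41  1.99  0.58  0.52  2.3 ]
[0.507 0.033 0.097] [ 0.16  0.75 -0.41  2.01  0.59  0.5   2.38]
```

Every point agrees with the given sizes: lobe tips at 68–70 mm, 45° apart, pin at 42 mm, pointer at 76 mm. First flick.

```bash
cat >> h.py <<'E'
def flick(end=.022):
    arm.line_to(P(.115,-.0265),.1); arm.line_to(P(.070,-.0265),.06)
    f0=np.array(arm.read_ft_force())
    for t in np.linspace(-.020,end,8):
        arm.line_to(P(.070,t),.05); print(round(t,3),(np.array(arm.read_ft_force())-f0).round(1))
    arm.line_to(P(.115,end),.1)
E
python3 - <<'E'
from h import *
q=quat(psi)
arm.move_gripper(0.0)
arm.movep(P(.115,-.0265,.25),q)
arm.line_to(P(.115,-.0265,.11),.15)
print(arm.read_time(),arm.read_opening(),arm.read_tool_pos())
flick()
arm.pause(.3)
a=snapshot('top');s=snapshot('scene')
print(arm.read_time())
A=cv2.resize(a[150:275,265:380],None,fx=3.4,fy=3.4);B=cv2.resize(s[200:310,252:377],None,fx=3.2,fy=3.2)
H=max(A.shape[0],B.shape[0]);p=lambda i:cv2.copyMakeBorder(i,0,H-i.shape[0],0,0,0)
cv2.imwrite('pics/f1.png',np.hstack([p(A),p(B)]))
E
```

```text
3.9333 -0.0002527723814341783 [0.46585292 0.08486079 0.11054102]
-0.02 [-0.   0.5 -0.4]
-0.014 [0.1 1.4 0.2]
-0.008 [0.  1.6 0.2]
-0.002 [0.3 1.  0.5]
0.004 [ 0.8 -0.1  0.2]
0.01 [-0.1  0.1  0.7]
0.016 [ 0.3  1.1 -0.1]
0.022 [-0.1  0.5 -0. ]
8.2667
```

View pics/f1.png

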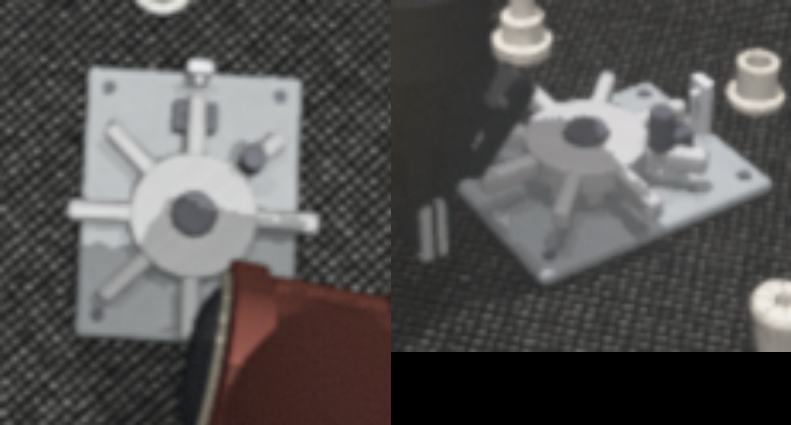

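The picture shows the wheel one click on. The pin is on the upper-right lobe, crop (252,157), px (339,196), and the counter hasn't moved. One click left, so I'll repeat the same flick, then back off and check.

```bash
python3 - <<'E'
from h import *
arm.line_to(P(.115,-.0265),.1)
flick()
arm.line_to(P(.115,.022,.2),.2)
arm.movep([.35,.40,.3],quat(psi))
arm.pause(.5)
a=snapshot('top');s=snapshot('scene')
print(arm.read_time(),arm.read_ft_force())
A=cv2.resize(a[120:275,220:420],None,fx=3.5,fy=3.5)
cv2.imwrite('pics/f2.png',A)
E
```

```text
-0.02 [0.2 0.  0.9]
-0.014 [-0.3  2.4  0.8]
-0.008 [-0.9  2.1  0.1]
-0.002 [0.4 1.4 0.8]
0.004 [-0.1  0.6  0.9]
0.01 [0.5 1.3 0.4]
0.016 [-0.7 -0.6 -0.2]
0.022 [-0.1  1.   0.7]
15.525 [0.43935981 0.10784002 0.28514077]
```

View pics/f2.png

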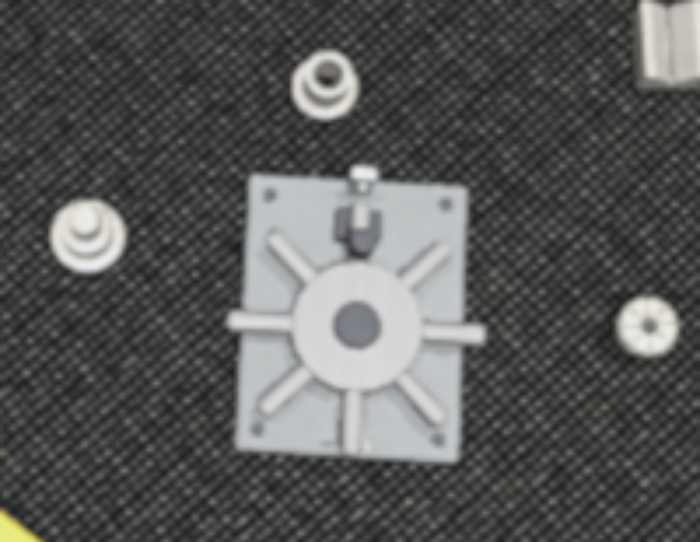

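The pin is now on the far lobe, crop (362,238), px (323,188), in line with the pointer at crop (363,178). The parts round the counter haven't moved and the robot is clear.

```bash
python3 -c "
from station import ticket
print(ticket.finish_job())"
```

```text
the job is handed in; nothing more can be done
None
```

I advanced the grey counter two clicks forward with two light flicks, so its pinned lobe now rests at the pointer, and handed the job in at about 16 s; the last picture showed the counter and the parts round it unmoved.

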